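Press the cap home on a medicine bottle

ROBOT

A 6-joint arm with a two-finger parallel gripper is mounted at the origin on the work surface. World frame = base frame: x ahead of the robot, y to its left, z up, the work surface at z = 0. Lengths are in mm, angles in rad, forces in N, time in s.
With the tool pointing down it reaches from about 275 to 750 mm from the base axis. Payload 10.2 kg.
Tool frame: the origin (TCP) lies on the front face of the gripper's body, between the roots of the fingers; the fingertips stand 73 mm ahead of it and the grasp point (between the pads) lies 54 mm ahead of it; z points along the fingers, y is the line along which they close (so a half turn about z gives the same grasp; the last joint's range is limited). The gripper opens to 85 mm and grips with 20 to 120 N. Pads are 22 mm wide; open, the fingers measure 114 mm over their backs; the gripper's body (76 mm by 85 mm) begins 54 mm behind the grasp point. The pads swing forward as they close: fully open they stand 13 mm farther back than shut.
Start: joints at [-1.54, 0.313, 1.498, -0, 1.331, -0.223], TCP at [131.806, -508.192, 303.894] pointing down, gripper open.
Joint ranges: [-2.94, 2.94], [-0.97, 2.17], [0.19, 2.56], [-1.23, 4.37], [0.02, 3.11], [-2.88, 2.88]. Speed limits (rad/s): [2.39, 2.39, 3.01, 3.14, 3.14, 3.14].

INTERFACE

Orientations are given as a unit quaternion [w, x, y, z].
In Python, from rig import * gives the robot as it stands.
- The arm moves only by the tool step_arm, never from a script. Its argument "plan" is a list of rows, each an object with "offset": the shift along the tool's x, y, z in cm, a list of three; "rot": the turn, a rotation vector about the tool's x, y, z in degrees, a list of three; "gripper": the finger opening in cm, from 0 to 8.54. In form: [{"offset": [x, y, z], "rot": [wx, wy, wz], "gripper": gripper}, ...]. A call has 1 to 12 rows; each row is the pose to reach, as a shift and turn from the pose commanded when the call began, along the tool's axes at that moment; what a row does not reach only later rows make up. A row lasts 1/10 s, in which the tool goes at most 50 mm and 8.59 degrees, less where a joint would pass 70% of its speed; a pose out of reach is approached as far as the arm can. A call with a gripper value outside its range is refused whole. The fingers move at their own pace and stop on an object; "squeeze" is the grip in N (left out, the last holds). Time passes only in rows, so rows that repeat a pose let the fingers close. It gives the time, the measured TCP pose, the force, the opening and the grip force at its end, in the units of the state.
- sense(): the state, without advancing time (a new reading comes with each control period).
- capture(name): name is "scene" or "top" or "wrist"; returns a dict with "color" (384x512x3 uint8, red, green, blue), "depth" (384x512 float32, mm along the optical axis (not along the pixel's ray), 0 where there is no reading), "vertical_fov" (degrees; the focal length in pixels is half the picture's height over the tangent of half this angle, whatever the lens; pixels are square), "cx", "cy" (the principal point, pixels), "rvec" (rotation vector, rad) and "tvec" (3), from world to camera coordinates, as OpenCV has them; the wrist camera has in their place "mount" (4x4, takes a point from camera to tool coordinates, whose origin is the TCP and whose axes are the flange's). Camera axes: x right, y down, z forward; pixel columns grow to the right and rows downward; lengths in mm; the calibration is good to about 2 mm. A picture is of the moment at which its call begins: read the wrist's pose just before it.
- finish_job(): hands the job in; it is judged then, once.
The state is a dict: "time_s": time; "joints": joint angles; "dq": joint speeds; "tau": joint torques, N m; "eef_pos": TCP position; "ee_rot": TCP orientation; "force": force on the tool from outside, world axes, zero at the start; "wrist_torque": the same for the moment, N m; "grip_width": opening from 0.0 (shut) to 1.0 (fully open); "grip_force": force on a finger pad.
Only numpy, scipy, OpenCV 4.12 (cv2) and the standard library are available. Lean on these libraries where they do the work, as an engineer would, in place of code of your own. Each camera call takes 0.05 s, during which the arm holds its last target. There are 200 camera calls.

TASK

One of the three amber bottles in the blue rack still has its cap standing proud of the neck. Lay it in the cradle of the capping press with its cap towards the red ram, wind the handwheel clockwise until the ram reaches its stop and the cap is fully home, then wind back at least half a turn and lay the bottle in the free place of the rack again, handling the glass gently and leaving everything else where it stands.

Things in the scene. Friction and masses are not known exactly. Their poses are not given: they have to be found in the camera images.
- rack: blue fixed rack, base 150 x 250 x 10 mm; origin under its centre, z up. Three places at y = -92, 0, +92 mm, each a pair of V saddles (16 mm thick, at x = -36 and +36 mm, 45 degree walls up to 47 mm high; a 56 mm gap between for fingers). A bottle lies in them along x, axis 55 mm above the table, middle near x = 0; at the start caps point to +x.
- open_bottle: the bottle to be capped: amber glass with a paper label, lying down, about 0.25 kg; round body 52 mm in diameter and 104 mm long, then a shoulder and a neck 26 mm in diameter. Origin on the bottle's axis at the middle of the 104 mm body (the base is at x = -52 mm); x along the bottle towards the cap. Its y and z turn as it rolls.
- cap (a joint): how far the white push-on cap (38 mm in diameter, 24 mm long) of open_bottle stands proud, in m: 0 = fully home, 0.012 to 0.015 at the start, at most 0.016. It slides along the neck against about 8 N of friction and stays where it is left.
- cap_top (a point): centre of the outer face of open_bottle's cap: 90 mm from the bottle's origin along its x when the cap is home, about 104 mm at the start
- bottle_b: amber bottle like open_bottle but with its cap already home (142 mm long in all), lying in another place of the rack, caps the same way; leave alone
- bottle_c: as bottle_b; leave alone
- press: grey fixed capping press, base 130 x 360 x 22 mm; origin on the table under the ram axis (75 mm high), y along it to the handwheel. Backstop: face at y = -140 mm, 90 wide, top 105 high. Cradle: two black V saddles 16 thick at y = -124 and -46, 45 degree walls up to 67 high, 62 mm gap between for fingers. Housing 90 wide, top 112 high, y = 70 to 170 mm.
- press_cradle (a point): point on the ram axis, 75 mm above the table, where open_bottle's origin lies when the bottle is in the cradle with its base against the backstop (y = -88 mm in the press frame); the frame's axes are the press's. The bottle may be laid up to 15 mm short of the backstop: the ram pushes it back first, then the cap on.
- ram_nose (a point): centre of the red ram's flat face (34 mm in diameter), on the ram axis; it moves towards the backstop (press -y)
- ram (a joint): advance of the ram in m: 0 fully back (face 189.5 mm from the backstop), 0.048 at its stop, where a bottle against the backstop has its cap just home (142 mm). Driven by the handwheel, 28 mm a turn.
- wheel (a joint): angle of the handwheel in rad, growing clockwise seen from above: 0 fully back, 10.77 at the hard stop; starts between 0 and 2.2. Stays where it is left; needs about 2 to 5 N at the crank grip.
- wheel_hub (a point): point on the upright axis of the handwheel (126 mm in outer diameter, its top 138 mm above the table), at y = +110 mm in the press frame and 159 mm above the table. At wheel angle 0 the crank grip lies from the hub towards the press's -x; at wheel angle q it lies at that direction turned clockwise by q (seen from above).
- crank_mid (a point): middle of the red upright crank grip, 54 mm from the wheel's axis, 167 mm above the table; the grip is a round sleeve 26 mm in diameter, from 140 to 190 mm above the table, that spins freely on its pin, so a hand can hold it and travel in a circle without turning
- spray_bottle: blue bottle, 72 mm in diameter, 190 mm tall, standing; origin under its centre; leave alone
- carton: cardboard box 70 x 110 x 90 mm; origin under its centre; leave alone
- pill_jar: white jar with red lid, 70 mm in diameter, 90 mm tall; origin under its centre; leave alone
- standing_bottle: amber bottle standing upright, 56 mm in diameter, 130 mm tall; origin under its centre; leave alone
- tape_roll: yellow ring of 84 mm diameter, 30 mm high, lying; origin under its centre; leave alone

How it is judged:
By the outcome, as a careful person would: the job done as asked, in the order asked, and still so for the second after the job is handed in, with the robot touching nothing.
It also fails if it takes over 70 s, if anything falls off the work surface, if the arm or the gripper's body presses on something with over 40 N, if the wrist force passes 120 N, or if a joint passes its speed limit or range.

## Working session

There is one attempt and no reset: what is moved stays moved. The work goes in short steps, Python scripts to look and compute and a tool call to move; the robot and the scene stay as the last step left them, time stands still between calls to the robot, and variables do not carry over. Pictures are saved under pics/ and viewed, at most 10 in all, crops included, and the job is handed in when it is done.

Besides the shell and the picture viewer there is one more tool, called by a JSON object that holds its "api" and its "payload". step_arm: Moves the arm, as the interface text tells. Its arguments: {"type":"object","properties":{"plan":{"type":"array"},"squeeze":{"type":"number"}},"required":["plan"]}

```bash
ls; mkdir -p pics
cat > h.py <<'E'
from rig import *
import numpy as np, cv2
from scipy.spatial.transform import Rotation as R
def cam(name):
    s=sense(); c=capture(name); h=c["color"].shape[0]
    f=h/2/np.tan(np.radians(c["vertical_fov"])/2)
    if "rvec" in c:
        Rw=cv2.Rodrigues(np.array(c["rvec"],float))[0]; t=np.array(c["tvec"],float).ravel()
        Rc=Rw.T; o=-Rw.T@t
    else:
        M=np.array(c["mount"],float); q=s["ee_rot"]; Rt=R.from_quat([q[1],q[2],q[3],q[0]]).as_matrix()
        Rc=Rt@M[:3,:3]; o=Rt@M[:3,3]+np.array(s["eef_pos"])
    c.update(f=f,Rc=Rc,o=o); return c
def pts(c):
    d=c["depth"]; v,u=np.mgrid[:d.shape[0],:d.shape[1]]
    P=np.stack([(u-c["cx"])/c["f"]*d,(v-c["cy"])/c["f"]*d,d],-1)
    return P@c["Rc"].T+c["o"]
def plane(c,u,v,z):
    r=c["Rc"]@np.array([(u-c["cx"])/c["f"],(v-c["cy"])/c["f"],1]); return c["o"]+r*(z-c["o"][2])/r[2]
E
python3 - <<'E'
from h import *
s=sense(); print({k:np.round(v,3) for k,v in s.items()})
a=[]
for n in("scene","top"):
    c=cam(n); np.save(f"{n}.npy",c,allow_pickle=True); cv2.imwrite(f"pics/{n}.png",c["color"][...,::-1]); print(n,c["o"],c["f"],c["Rc"][:,2])
E
```

```text
pics
{'time_s': np.float64(0.0), 'joints': array([-1.54 ,  0.313,  1.498,  0.   ,  1.331, -0.223]), 'dq': array([-0.001, -0.001, -0.002,  0.002,  0.001, -0.   ]), 'tau': array([-0.0000e+00, -4.1226e+01, -2.5975e+01, -0.0000e+00,  4.0000e-03,
       -0.0000e+00]), 'eef_pos': array([ 131.806, -508.011,  303.335]), 'ee_rot': array([-0.001,  0.992,  0.127,  0.   ]), 'force': array([ 0.083,  0.169, -0.369]), 'wrist_torque': array([-0.037,  0.034, -0.013]), 'grip_force': np.float64(0.0), 'grip_width': np.float64(1.0)}
scene [1287.32934653  267.98761169  709.03314655] 347.09910648009804 [-0.72910159 -0.299954   -0.61517353]
top [ 400.36410921   -8.32973398 1269.91957705] 414.464071922162 [ 0.19066186  0.0084349  -0.98161953]
```

View pics/scene.png

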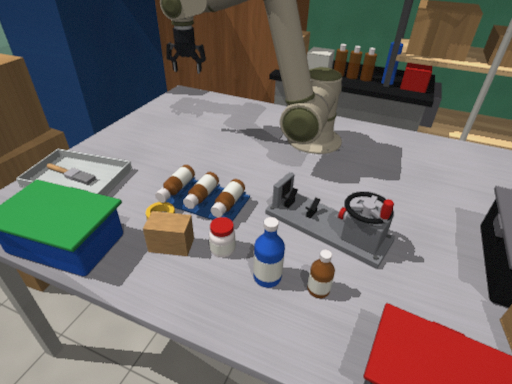

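View pics/top.png

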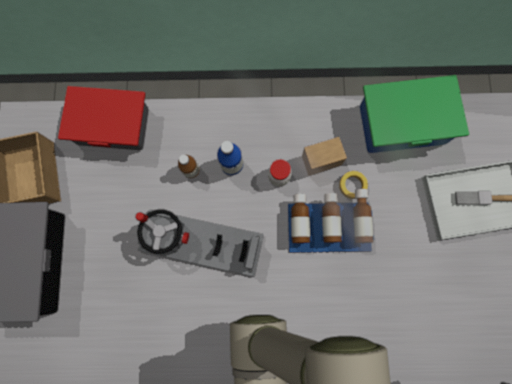

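The three bottles sit in the rack at top px (300..363, 220). The rightmost one, with its cap at (363,194), seems to stand proud. The press lies at (200,243), with its wheel at (160,232), crank at (141,217) and backstop at (250,253).

Run:
```python
from h import *
T=np.load("top.npy",allow_pickle=True).item()
P=pts(T); col=T["color"].astype(int); hsv=cv2.cvtColor(T["color"],cv2.COLOR_RGB2HSV)
def pc(name,m):
    n,l,st,ce=cv2.connectedComponentsWithStats(m.astype(np.uint8))
    for i in range(1,n):
        if st[i,4]>25:
            q=P[l==i]; print(name,st[i],'med',np.median(q,0).round(1),'lo',np.percentile(q,3,0).round(),'hi',np.percentile(q,97,0).round())
H,S,V=hsv[...,0],hsv[...,1],hsv[...,2]
box=np.zeros(H.shape,bool); box[180:280,120:390]=1
print("table z",np.median(P[290:300,100:200,2]))
pc("blue",box&(H>100)&(H<125)&(S>120)&(V>30))
pc("red",box&((H<6)|(H>174))&(S>150)&(V>80))
pc("amber",box&(H<16)&(S>90)&(P[...,2]>45)&(V<160))
for u0,u1 in((288,314),(318,345),(350,378)):
    b=np.zeros_like(box);b[185:215,u0:u1]=1; pc("white",b&(S<60)&(V>120)&(P[...,2]>45))
# bottle axes
for u0,u1 in((288,314),(318,345),(350,378)):
    b=np.zeros_like(box);b[185:255,u0:u1]=1; q=P[b&(P[...,2]>60)]
    print("bottle",q.min(0).round(),q.max(0).round(), q[:,0].max()-q[:,0].min())
# press base top
b=box.copy(); b[:,275:]=0
q=P[b&(abs(P[...,2]-22)<5)]; print("base",len(q),cv2.minAreaRect(q[:,:2].astype(np.float32)))
q=P[b&(abs(P[...,2]-105)<5)&(np.arange(512)>230)]; print("backstop",len(q),cv2.minAreaRect(q[:,:2].astype(np.float32)))
q=P[b&(abs(P[...,2]-138)<7)&(V<70)]; print("wheel",len(q),cv2.minAreaRect(q[:,:2].astype(np.float32)),cv2.minEnclosingCircle(q[:,:2].astype(np.float32)))
b=box.copy(); b[:,:275]=0
q=P[b&(abs(P[...,2]-10)<5)&(S>100)&(H>95)]; print("rackbase",len(q),cv2.minAreaRect(q[:,:2].astype(np.float32)))
```

```text
table z 0.8948550065314294
blue [ 289  204   67   48 1002] med [ 499.4 -168.5   11.1] lo [ 471. -254.    7.] hi [608. -90.  45.]
red [136 213  11   8  60] med [558.1 311.3 189.5] lo [515. 232. 168.] hi [566. 323. 442.]
red [182 233   7  10  51] med [508.2 211.8  89.9] lo [497. 206.  78.] hi [522. 220.  95.]
amber [357 198  14  18 179] med [ 587.9 -302.6   78.3] lo [ 567. -321.   66.] hi [ 617. -289.   85.]
amber [292 203  17  14 191] med [ 585.4 -118.3   77.6] lo [ 570. -140.   65.] hi [606. -97.  84.]
amber [323 206  16  10 118] med [ 580.6 -204.    79. ] lo [ 569. -227.   63.] hi [ 595. -188.   85.]
amber [136 212  13  11  86] med [555.7 311.3 188.5] lo [547. 304. 139.] hi [566. 324. 194.]
amber [181 232   8  12  64] med [508.7 212.2  88.1] lo [496. 205.  76.] hi [522. 222.  95.]
amber [293 237  17   6  93] med [ 500.1 -116.3   77.4] lo [ 494. -140.   54.] hi [507. -97.  84.]
amber [324 236  17   6  96] med [ 500.6 -208.5   76.9] lo [ 494. -231.   63.] hi [ 508. -187.   84.]
white [294 194  13   9  98] med [ 621.8 -120.7   71.3] lo [ 611. -137.   62.] hi [ 634. -106.   77.]
white [
[... 204 characters left out ...]
400. -146.   60.] [ 635.   -8. 1270.] 234.72861303050763
bottle [ 400. -238.   61.] [ 636.   -8. 1270.] 235.70994138320134
bottle [ 400. -330.   60.] [ 646.   -8. 1270.] 246.07467511189043
base 2896 ((581.8931884765625, 158.44070434570312), (359.03521728515625, 293.7744445800781), 76.92078399658203)
backstop 225 ((465.9345703125, 21.9246883392334), (20.49100112915039, 89.13240051269531), 76.8936538696289)
wheel 535 ((522.4695434570312, 273.64996337890625), (119.78436279296875, 120.56918334960938), 54.320350646972656) ((522.9957275390625, 274.3706970214844), 62.634193420410156)
rackbase 1009 ((541.4476928710938, -190.2774658203125), (205.31773376464844, 144.41477966308594), 89.28217315673828)
```

```bash
cat >> h.py <<'E'
def go(x,y,z,yaw,quiet=False):
    "TCP target, tool down, yaw of tool x in deg -> offset cm, rot deg"
    s=sense(); q=s["ee_rot"]; r0=R.from_quat([q[1],q[2],q[3],q[0]])
    r1=R.from_euler('z',yaw,degrees=True)*R.from_euler('x',180,degrees=True)
    off=r0.inv().apply(np.array([x,y,z])-s["eef_pos"])/10; rot=(r0.inv()*r1).as_rotvec(degrees=True)
    print("t",round(s["time_s"],2),"off",off.round(2),"rot",rot.round(1),"F",np.round(s["force"],1))
E
python3 - <<'E'
from h import *
T=np.load("top.npy",allow_pickle=True).item(); P=pts(T)
for u0,u1 in((288,314),(318,345),(350,378)):
    b=np.zeros(P.shape[:2],bool);b[185:255,u0:u1]=1; q=P[b&(P[...,2]>60)&(P[...,2]<95)]
    print(q.min(0).round(),q.max(0).round())
    for xa,xb in((500,515),(560,575),(580,590),(620,640)):
        w=q[(q[:,0]>xa)&(q[:,0]<xb)]; print(xa,np.median(w[w[:,2]>w[:,2].max()-4],0).round(1),w[:,1].min().round(1),w[:,1].max().round(1))
go(540,-303,300,0)
E
```

```text
[ 494. -146.   60.] [635. -94.  89.]
500 [ 508.6 -118.3   85.7] -143.7 -94.4
560 [ 569.4 -123.4   84.1] -145.7 -95.8
580 [ 587.  -118.7   82.9] -143.7 -96.4
620 [ 626.8 -122.    75.9] -136.9 -103.6
[ 494. -238.   61.] [ 636. -186.   90.]
500 [ 507.4 -211.2   84.1] -237.0 -187.0
560 [ 569.7 -211.7   82.3] -237.2 -186.5
580 [ 583.8 -210.4   85.7] -237.6 -187.3
620 [ 628.1 -211.4   76.5] -228.6 -193.3
[ 492. -330.   60.] [ 646. -278.   88.]
500 [ 505.8 -303.4   83.3] -329.2 -277.9
560 [ 569.2 -302.2   84. ] -326.7 -279.2
580 [ 587.1 -302.8   82.9] -328.7 -279.1
620 [ 632.  -304.9   75.7] -322.7 -285.4
t 0.1 off [44.66 -9.59  0.36] rot [-0.1 -0.  14.5] F [-0.5  0.  -0.5]
```

{"api": "step_arm", "payload": {"plan": [{"offset":[44.7,-9.6,0.4],"rot":[0,0,14.5],"gripper":8.54},{"offset":[44.7,-9.6,0.4],"rot":[0,0,14.5],"gripper":8.54},{"offset":[44.7,-9.6,0.4],"rot":[0,0,14.5],"gripper":8.54},{"offset":[44.7,-9.6,0.4],"rot":[0,0,14.5],"gripper":8.54},{"offset":[44.7,-9.6,0.4],"rot":[0,0,14.5],"gripper":8.54},{"offset":[44.7,-9.6,0.4],"rot":[0,0,14.5],"gripper":8.54},{"offset":[44.7,-9.6,0.4],"rot":[0,0,14.5],"gripper":8.54},{"offset":[44.7,-9.6,0.4],"rot":[0,0,14.5],"gripper":8.54},{"offset":[44.7,-9.6,0.4],"rot":[0,0,14.5],"gripper":8.54},{"offset":[44.7,-9.6,0.4],"rot":[0,0,14.5],"gripper":8.54},{"offset":[44.7,-9.6,0.4],"rot":[0,0,14.5],"gripper":8.54},{"offset":[44.7,-9.6,0.4],"rot":[0,0,14.5],"gripper":8.54}]}}

```text
time_s: 1.3
eef_pos: [539.5, -303.7, 299.6]
ee_rot: [-0.0, 1.0, 0.0, -0.0]
force: [0.5, 0.0, -0.0]
grip_width: 1.001
grip_force: 0.0
```

Run:
```python
from h import *
c=cam("wrist"); np.save("w1.npy",c,allow_pickle=True); cv2.imwrite("pics/w1.png",c["color"][...,::-1]); print(c["o"],c["Rc"][:,2],c["mount"])
s=sense();print(s["eef_pos"],s["ee_rot"],s["joints"])
P=pts(c); m=(P[...,2]>60)&(P[...,2]<95)
q=P[m]
for lo,hi in((-340,-265),(-240,-185)):
    w=q[(q[:,1]>lo)&(q[:,1]<hi)]
    if len(w): print(len(w),w.min(0).round(1),w.max(0).round(1))
    for xa in range(490,660,15):
        e=w[(w[:,0]>xa)&(w[:,0]<xa+8)]
        if len(e)>10: print(xa,e[:,1].min().round(1),e[:,1].max().round(1),(np.percentile(e[:,1],[1,99]).mean()).round(1),e[:,2].max().round(1))
go(544,-303.5,160,0)
```

```text
[ 607.22441615 -304.09866985  369.41059555] [-2.65187575e-01 -3.21173307e-04 -9.64196788e-01] [[-4.53585978e-04 -9.64429463e-01 -2.64339943e-01  6.76261386e+01]
 [ 9.99999706e-01 -6.00967840e-04  4.76678800e-04  4.17660818e-01]
 [-6.18582884e-04 -2.64339649e-01  9.64429452e-01 -6.98539863e+01]
 [ 0.00000000e+00  0.00000000e+00  0.00000000e+00  1.00000000e+00]]
[ 539.26323303 -303.97782392  299.85839768] [-1.91597042e-05  9.99999887e-01 -3.75347653e-04 -2.89637357e-04] [-7.02185586e-01  5.27446525e-01  1.19342535e+00 -3.48611019e-04
  1.42118790e+00  8.69413477e-01]
7694 [ 491.3 -328.4   60. ] [ 646.8 -276.9   83.1]
490 -327.9 -277.2 -302.5 82.4
505 -327.5 -277.5 -302.5 82.6
520 -328.4 -276.9 -303.2 82.9
535 -327.9 -277.2 -302.6 82.5
550 -327.7 -277.6 -302.6 83.1
565 -327.4 -277.9 -302.6 82.4
580 -328.2 -278.3 -302.9 81.9
595 -327.9 -277.5 -302.9 82.6
610 -315.4 -290.1 -303.2 70.3
625 -321.7 -284.8 -303.3 75.8
640 -320.5 -285.0 -302.8 75.2
7336 [ 494.2 -237.3   60. ] [ 636.3 -186.1   82.8]
490 -236.1 -188.4 -212.8 81.7
505 -236.0 -187.0 -212.4 81.9
520 -236.5 -186.6 -212.1 82.3
535 -236.7 -186.1 -212.3 82.8
550 -237.3 -186.6 -212.1 82.4
565 -236.3 -187.1 -212.4 82.3
580 -236.2 -188.6 -212.5 82.3
595 -236.0 -188.5 -212.7 81.9
610 -230.5 -192.8 -212.2 75.4
625 -229.1 -194.5 -211.9 75.4
t 1.35 off [ 0.48 -0.05 13.99] rot [-0.  0. -0.] F [-0.3  0.3 -0.8]
```

View pics/w1.png

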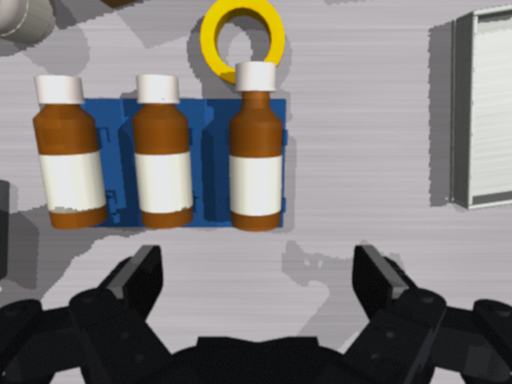

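The wrist picture shows the open bottle at column 256, with bare neck visible under its cap at (256,98). The fingers straddle its column. Measured origin is (543.5, -302.9), axis 55 mm up, which fits the sizes given.

{"api": "step_arm", "payload": {"plan": [{"offset":[0.4,-0.1,5],"rot":[0,0,0],"gripper":7.6},{"offset":[0.4,-0.1,10],"rot":[0,0,0],"gripper":7.6},{"offset":[0.4,-0.1,14],"rot":[0,0,0],"gripper":7.6},{"offset":[0.4,-0.1,17],"rot":[0,0,0],"gripper":7.6},{"offset":[0.4,-0.1,19.1],"rot":[0,0,0],"gripper":7.6},{"offset":[0.4,-0.1,19.1],"rot":[0,0,0],"gripper":7.6}], "squeeze": 25}}

```text
time_s: 1.95
eef_pos: [542.3, -302.4, 106.4]
ee_rot: [-0.002, 1.0, -0.001, -0.002]
force: [-0.2, 0.7, 0.3]
grip_width: 0.888
grip_force: 0.0
```

{"api": "step_arm", "payload": {"plan": [{"offset":[0,0,0],"rot":[0,0,0],"gripper":6},{"offset":[0,0,0],"rot":[0,0,0],"gripper":5.5},{"offset":[0,0,0],"rot":[0,0,0],"gripper":5.0},{"offset":[0,0,0],"rot":[0,0,0],"gripper":4.5},{"offset":[0,0,0],"rot":[0,0,0],"gripper":4.5},{"offset":[0,0,0],"rot":[0,0,0],"gripper":4.5}]}}

```text
time_s: 2.55
eef_pos: [544.6, -301.8, 111.1]
ee_rot: [0.0, 1.0, 0.0, 0.001]
force: [-2.9, 4.7, 7.4]
grip_width: 0.603
grip_force: 25.3
```

Run:
```python
from h import *
s=sense(); print(s["eef_pos"],s["force"],s["wrist_torque"],s["grip_force"],s["grip_width"]*85)
go(543,-303,190,0)
```

```text
[ 544.6387943  -301.76931564  111.10003319] [-2.8572936   4.70022491  7.43549988] [ 0.89298236  0.41530374 -0.0656034 ] 25.280147194862366 51.265995881410205
t 2.55 off [-0.15  0.12 -7.89] rot [ 0.  -0.1  0. ] F [-2.9  4.7  7.4]
```

{"api": "step_arm", "payload": {"plan": [{"offset":[0,0,-1],"rot":[0,0,0],"gripper":4.5},{"offset":[0,0,-3],"rot":[0,0,0],"gripper":4.5},{"offset":[0,0,-6],"rot":[0,0,0],"gripper":4.5},{"offset":[0,0,-9],"rot":[0,0,0],"gripper":4.5},{"offset":[0,0,-12],"rot":[0,0,0],"gripper":4.5},{"offset":[0,0,-12],"rot":[0,0,0],"gripper":4.5}]}}

```text
time_s: 3.15
eef_pos: [545.3, -302.9, 234.2]
ee_rot: [0.003, 1.0, 0.0, 0.003]
force: [1.0, -0.1, -2.6]
grip_width: 0.598
grip_force: 27.1
```

Run:
```python
from h import *
s=sense(); print(s["eef_pos"],s["force"],s["grip_force"],s["grip_width"]*85)
go(478,60,235,76.9)
```

```text
[ 545.25485542 -302.87213539  234.23641079] [ 1.02314865 -0.14234691 -2.64669198] 27.084480822086334 50.87012052311369
t 3.15 off [ -6.7  -36.29  -0.34] rot [  0.6  -0.1 -76.9] F [ 1.  -0.1 -2.6]
```

{"api": "step_arm", "payload": {"plan": [{"offset":[-0.6,-3,-0.3],"rot":[0,0,-7],"gripper":4.5},{"offset":[-1.3,-7,-0.3],"rot":[0,0,-14],"gripper":4.5},{"offset":[-2,-11,-0.3],"rot":[0,0,-22],"gripper":4.5},{"offset":[-2.7,-15,-0.3],"rot":[0,0,-30],"gripper":4.5},{"offset":[-3.4,-19,-0.3],"rot":[0,0,-38],"gripper":4.5},{"offset":[-4.2,-23,-0.3],"rot":[0,0,-46],"gripper":4.5},{"offset":[-5,-27,-0.3],"rot":[0,0,-54],"gripper":4.5},{"offset":[-5.7,-31,-0.3],"rot":[0,0,-62],"gripper":4.5},{"offset":[-6.3,-34,-0.3],"rot":[0,0,-70],"gripper":4.5},{"offset":[-6.7,-36.3,-0.3],"rot":[0,0,-76.9],"gripper":4.5},{"offset":[-6.7,-36.3,-0.3],"rot":[0,0,-76.9],"gripper":4.5},{"offset":[-6.7,-36.3,-0.3],"rot":[0,0,-76.9],"gripper":4.5}]}}

```text
time_s: 4.35
eef_pos: [476.9, 60.9, 231.5]
ee_rot: [-0.0, 0.783, 0.622, -0.0]
force: [0.4, 0.2, -2.6]
grip_width: 0.597
grip_force: 27.2
```

Run:
```python
from h import *
c=cam("wrist"); np.save("w2.npy",c,allow_pickle=True); cv2.imwrite("pics/w2.png",c["color"][...,::-1])
T=cam("top"); np.save("t2.npy",T,allow_pickle=True)
s=sense();print(s["eef_pos"],s["ee_rot"],s["force"],s["grip_width"]*85)
```

```text
[477.16103326  60.20948052 231.60231344] [-4.94465049e-05  7.83561971e-01  6.21313606e-01 -1.95586252e-04] [ 0.53697916 -0.27481116 -3.2940375 ] 51.15276280545667
```

View pics/w2.png

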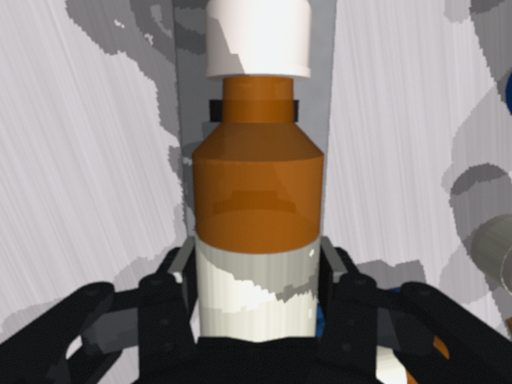

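The bottle is held straight (axis at column 258) over the press base, whose edges run at columns ~180 and ~330, and the black far saddle shows at (255,110). I'll get the press axis from the base edges.

Run:
```python
from h import *
c=np.load("w2.npy",allow_pickle=True).item(); P=pts(c); z=P[...,2]
# base edges at z~22 per image row
L=[];Rr=[]
for v in range(10,180,6):
    i=np.where((abs(z[v]-22)<6)&(P[v,:,0]>380)&(P[v,:,0]<620))[0]
    if len(i)>10: L.append(P[v,i[0]]);Rr.append(P[v,i[-1]])
L=np.array(L);Rr=np.array(Rr)
for n,E in(("L",L),("R",Rr)):
    f=np.polyfit(E[:,1],E[:,0],1); r=E[:,0]-np.polyval(f,E[:,1]); k=abs(r)<3; f=np.polyfit(E[k,1],E[k,0],1)
    print(n,len(E),k.sum(),"slope deg",np.degrees(np.arctan(f[0])),"x at y=81:",np.polyval(f,81),"z",np.median(E[:,2]))
T=np.load("top.npy",allow_pickle=True).item(); P=pts(T); z=P[...,2]; hsv=cv2.cvtColor(T["color"],cv2.COLOR_RGB2HSV)
# top view: in press frame with yaw -13.1, origin guess
th=np.radians(-13.1); X=np.array([np.cos(th),np.sin(th)]);Y=np.array([-np.sin(th),np.cos(th)])
o=np.array([498,167]); q=(P[...,:2]-o); px=q@X; py=q@Y
near=(abs(px)<100)&(py>-200)&(py<200)
for name,m in (("backstop",near&(py<-110)&(z>98)&(z<112)),("saddles",near&(py>-135)&(py<-30)&(z>50)&(z<72)),("base",near&(z>16)&(z<28)&(py<40)),("wheel",near&(z>128)&(z<146)&(hsv[...,2]<70)),("crank",near&(z>180)&(z<198)),("ram",near&(hsv[...,1]>150)&(z>60)&(z<100))):
    print(name,m.sum(),"px",np.percentile(px[m],[1,50,99]).round(1),"py",np.percentile(py[m],[1,50,99]).round(1),"mean",px[m].mean().round(1),py[m].mean().round(1))
c=cv2.minEnclosingCircle(np.stack([px,py],-1)[near&(z>128)&(z<146)&(hsv[...,2]<70)].astype(np.float32));print(c)
# bottle base and axis from wrist
c=np.load("w2.npy",allow_pickle=True).item(); P=pts(c); z=P[...,2]; q=(P[...,:2]-o); px=q@X; py=q@Y
w=(z>150)&(z<215)&(abs(px)<60)
for a in range(-110,60,12):
    e=w&(py>a)&(py<a+5)
    if e.sum()>15: print(a,px[e].min().round(1),px[e].max().round(1),z[e].max().round(1))
print("py max",py[w].max())
```

```text
L 29 29 slope deg 13.071770328390407 x at y=81: 414.1785557283091 z 20.651347077571074
R 29 29 slope deg 13.29609354497215 x at y=81: 545.9254357109646 z 20.62837874179479
backstop 236 px [-42.1   1.3  44.7] py [-158.7 -148.8 -138.6] mean 1.4 -148.8
saddles 170 px [-30.4  11.2  33.5] py [-130.8  -53.   -37.7] mean 2.0 -83.3
base 2435 px [-62.2  -0.1  65.7] py [-167.3  -56.3   38. ] mean 0.7 -54.9
wheel 543 px [-58.6  -8.2  58.2] py [ 50.4 104.1 170.1] mean -3.3 106.8
crank 67 px [14.8 25.8 36.6] py [147.5 156.9 169.5] mean 25.8 157.5
ram 52 px [-13.1   0.6  18.4] py [-37.9  46.   52.9] mean 0.7 43.2
((0.009580070152878761, 110.2417984008789), 62.634212493896484)
-110 -37.4 46.0 215.0
-98 -53.6 60.0 215.0
-86 -21.1 30.1 202.7
-74 -21.2 30.0 202.7
-62 -21.1 30.0 202.4
-50 -13.0 21.8 193.7
-38 -8.5 17.6 189.9
-26 -14.4 23.5 195.9
-14 -14.4 23.5 194.7
py max -6.865979737038669
```

Run:
```python
from h import *
go(480.4,88.9,231.6,76.8); go(480.4,88.9,135,76.8)
```

```text
t 4.45 off [ 2.87 -0.34 -0.  ] rot [-0.  0.  0.] F [ 0.5 -0.3 -3.3]
t 4.45 off [ 2.87 -0.34  9.66] rot [-0.  0.  0.] F [ 0.5 -0.3 -3.3]
```

{"api": "step_arm", "payload": {"plan": [{"offset":[2.9,-0.35,0],"rot":[0,0,0],"gripper":4.5},{"offset":[2.9,-0.35,2],"rot":[0,0,0],"gripper":4.5},{"offset":[2.9,-0.35,4],"rot":[0,0,0],"gripper":4.5},{"offset":[2.9,-0.35,6],"rot":[0,0,0],"gripper":4.5},{"offset":[2.9,-0.35,8],"rot":[0,0,0],"gripper":4.5},{"offset":[2.9,-0.35,9],"rot":[0,0,0],"gripper":4.5},{"offset":[2.9,-0.35,9.6],"rot":[0,0,0],"gripper":4.5},{"offset":[2.9,-0.35,9.6],"rot":[0,0,0],"gripper":4.5}]}}

```text
time_s: 5.25
eef_pos: [480.3, 89.6, 135.7]
ee_rot: [-0.0, 0.783, 0.622, -0.0]
force: [-0.1, 0.5, -2.2]
grip_width: 0.603
grip_force: 27.3
```

Run:
```python
from h import *
s=sense();print(s["eef_pos"],s["force"],s["wrist_torque"],s["grip_width"]*85)
go(480.4,88.9,131.5,76.8)
```

```text
[480.34187251  89.61749945 135.71575473] [-0.1498158   0.5198952  -2.21725812] [-0.00846681 -0.0040027   0.01370801] 51.21471340295261
t 5.25 off [-0.07  0.02  0.42] rot [-0.   0.   0.1] F [-0.1  0.5 -2.2]
```

{"api": "step_arm", "payload": {"plan": [{"offset":[0,0,0.2],"rot":[0,0,0],"gripper":4.5},{"offset":[0,0,0.35],"rot":[0,0,0],"gripper":4.5},{"offset":[0,0,0.35],"rot":[0,0,0],"gripper":4.5}]}}

```text
time_s: 5.55
eef_pos: [480.4, 89.9, 132.7]
ee_rot: [0.0, 0.783, 0.622, 0.0]
force: [0.4, 0.2, -3.6]
grip_width: 0.599
grip_force: 27.2
```

{"api": "step_arm", "payload": {"plan": [{"offset":[0,0,0.1],"rot":[0,0,0],"gripper":4.5},{"offset":[0,0,0.2],"rot":[0,0,0],"gripper":4.5},{"offset":[0,0,0.2],"rot":[0,0,0],"gripper":4.5}]}}

```text
time_s: 5.85
eef_pos: [480.7, 89.9, 131.2]
ee_rot: [0.001, 0.783, 0.622, 0.001]
force: [-0.6, -0.7, 5.0]
grip_width: 0.597
grip_force: 27.9
```

{"api": "step_arm", "payload": {"plan": [{"offset":[0,0,0],"rot":[0,0,0],"gripper":5.3},{"offset":[0,0,0],"rot":[0,0,0],"gripper":5.8},{"offset":[0,0,0],"rot":[0,0,0],"gripper":7.6},{"offset":[0,0,0],"rot":[0,0,0],"gripper":7.6},{"offset":[0,0,0],"rot":[0,0,0],"gripper":7.6},{"offset":[0,0,-3],"rot":[0,0,0],"gripper":7.6},{"offset":[0,0,-7],"rot":[0,0,0],"gripper":7.6},{"offset":[0,0,-11],"rot":[0,0,0],"gripper":7.6},{"offset":[0,0,-15],"rot":[0,0,0],"gripper":7.6},{"offset":[0,0,-19],"rot":[0,0,0],"gripper":7.6},{"offset":[0,0,-19],"rot":[0,0,0],"gripper":7.6}]}}

```text
time_s: 6.95
eef_pos: [481.3, 90.0, 325.4]
ee_rot: [0.003, 0.783, 0.622, 0.004]
force: [-0.2, -0.6, 0.3]
grip_width: 0.889
grip_force: 0.0
```

Run:
```python
from h import *
T=cam("top"); S=cam("scene"); c=cam("wrist"); np.save("w3.npy",c,allow_pickle=True)
a=cv2.resize(T["color"][190:290,120:280],None,fx=3,fy=3); b=cv2.resize(S["color"][150:270,250:420],(480,339))
w=cv2.resize(c["color"],(400,300)); 
im=np.zeros((600,800,3),np.uint8); im[:300,:480]=a[:300,:480]; im[300:600,:400]=w; bb=cv2.resize(b,(400,282)); im[300:582,400:]=bb
cv2.imwrite("pics/m3.png",im[...,::-1])
th=np.radians(-13.15); X=np.array([np.cos(th),np.sin(th)]);Y=np.array([-np.sin(th),np.cos(th)]); o=np.array([498,167])
P=pts(c); z=P[...,2]; q=(P[...,:2]-o); px=q@X; py=q@Y
w=(z>80)&(z<106)&(abs(px)<40)&(py<30)
for a in range(-140,40,10):
    e=w&(py>a)&(py<a+5)
    if e.sum()>10: print(a,px[e].min().round(1),px[e].max().round(1),z[e].max().round(1))
print(py[w].min(),py[w].max()); s=sense(); print(s["eef_pos"])
# crank & wheel in wrist view
m=(z>180)&(z<200)&(py>60); print("crank",m.sum(), px[m].mean(),py[m].mean()) if m.any() else 0
```

```text
-140 -39.9 40.0 106.0
-130 -22.6 27.1 102.1
-120 -23.5 26.9 103.3
-110 -23.3 27.8 102.6
-100 -23.0 27.6 103.0
-90 -22.8 27.2 103.6
-80 -23.7 26.8 103.3
-70 -23.6 27.8 102.9
-60 -23.4 26.4 101.7
-50 -23.2 27.3 101.9
-40 -22.9 27.1 102.3
-30 -22.8 26.9 101.5
-20 -13.1 17.2 92.2
-10 -10.2 14.2 89.7
0 -15.6 20.6 95.4
10 -15.5 19.5 95.8
20 -15.3 19.3 95.1
-156.08850829643964 22.21879088314546
[479.96274792  89.96353518 319.45527967]
```

View pics/m3.png

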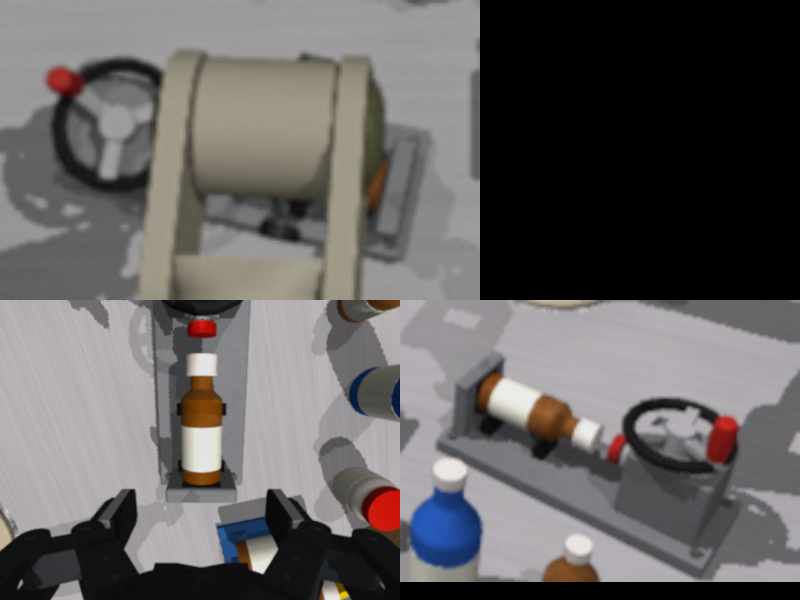

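The bottle lies in the cradle against nothing, 6 mm short of the backstop, with its cap facing the red ram (wrist inset: cap (202,365), ram (202,328)). Next is the crank at about (560, 314).

Run:
```python
from h import *
go(560,314,300,47)
c=np.load("top.npy",allow_pickle=True).item();P=pts(c); d=np.hypot(P[...,0]-523.6,P[...,1]-274.3); m=d<80
for r in range(0,75,6): k=(d>=r)&(d<r+6); print(r,np.percentile(P[k][:,2],[10,50,90]).round())
```

```text
t 7.1 off [23.63  2.74  1.94] rot [-0.1  0.  29.9] F [-0.   0.3 -0.2]
0 [138. 140. 144.]
6 [137. 141. 143.]
12 [113. 136. 142.]
18 [110. 115. 138.]
24 [111. 114. 136.]
30 [110. 114. 136.]
36 [110. 113. 136.]
42 [104. 114. 171.]
48 [ 31. 135. 141.]
54 [ 23. 137. 141.]
60 [ 20.  52. 138.]
66 [ 1. 22. 87.]
72 [-1. 21. 25.]
```

{"api": "step_arm", "payload": {"plan": [{"offset":[5,0.6,1.9],"rot":[0,0,6],"gripper":6},{"offset":[10,1.2,1.9],"rot":[0,0,12],"gripper":6},{"offset":[15,1.7,1.9],"rot":[0,0,19],"gripper":6},{"offset":[20,2.3,1.9],"rot":[0,0,26],"gripper":6},{"offset":[23.6,2.7,1.9],"rot":[0,0,29.9],"gripper":6},{"offset":[23.6,2.7,1.9],"rot":[0,0,29.9],"gripper":6},{"offset":[23.6,2.7,1.9],"rot":[0,0,29.9],"gripper":6},{"offset":[23.6,2.7,1.9],"rot":[0,0,29.9],"gripper":6}]}}

```text
time_s: 7.9
eef_pos: [559.8, 312.7, 300.6]
ee_rot: [0.0, 0.917, 0.399, -0.001]
force: [0.9, -0.4, -0.2]
grip_width: 0.699
grip_force: 0.0
```

Run:
```python
from h import *
c=cam("wrist"); cv2.imwrite("pics/w4.png",c["color"][...,::-1]); P=pts(c); z=P[...,2]; hsv=cv2.cvtColor(c["color"],cv2.COLOR_RGB2HSV)
red=((hsv[...,0]<8)|(hsv[...,0]>172))&(hsv[...,1]>150)
m=red&(z>183)&(z<200)&(np.hypot(P[...,0]-560,P[...,1]-314)<40); q=P[m]; print(m.sum(),q.mean(0) if len(q) else 0, cv2.minEnclosingCircle(q[:,:2].astype(np.float32)) if len(q) else 0)
w=(z>128)&(z<146)&(hsv[...,2]<80)&(np.hypot(P[...,0]-523,P[...,1]-274)<75); q=P[w]; print(w.sum(),cv2.minEnclosingCircle(q[:,:2].astype(np.float32)))
# algebraic circle fit to outer rim
A=np.c_[2*q[:,:2],np.ones(len(q))]; r=np.hypot(*(q[:,:2]-[523.5,274]).T); 
sol=np.linalg.lstsq(A,(q[:,:2]**2).sum(1),rcond=None)[0]; print("fit",sol[:2],np.sqrt(sol[2]+sol[0]**2+sol[1]**2))
s=sense();print(s["eef_pos"],s["joints"])
go(560,314,224,47)
```

```text
1062 [561.58490815 319.60278468 188.86694489] ((560.754638671875, 318.6130065917969), 11.80820083618164)
5159 ((526.3971557617188, 277.5520324707031), 61.9856071472168)
fit [527.18164639 278.88039847] 54.50018382093261
[559.80243335 312.63149371 301.12158639] [ 3.26971485e-01  5.79627116e-01  1.10703355e+00 -1.50271458e-04
  1.45582649e+00  1.07755239e+00]
t 7.95 off [ 0.12 -0.08  7.71] rot [-0.  0. -0.] F [ 0.   0.9 -0.7]
```

View pics/w4.png

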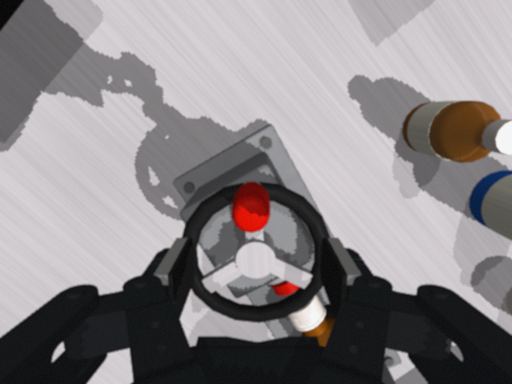

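The crank sits at (251,195) and the wheel centre at (257,262). The wrist camera puts the crank at (561, 318) and the hub at (526, 277), 3–4 mm from the top view. I'll take a middle value and descend.

Run:
```python
from h import *
go(560.5,317,224,47)
```

```text
t 7.95 off [ 0.37 -0.24  7.71] rot [-0.  0. -0.] F [ 0.   0.9 -0.7]
```

{"api": "step_arm", "payload": {"plan": [{"offset":[0.4,-0.25,2],"rot":[0,0,0],"gripper":6},{"offset":[0.4,-0.25,4.5],"rot":[0,0,0],"gripper":6},{"offset":[0.4,-0.25,6.5],"rot":[0,0,0],"gripper":6},{"offset":[0.4,-0.25,7.5],"rot":[0,0,0],"gripper":6},{"offset":[0.4,-0.25,7.5],"rot":[0,0,0],"gripper":6},{"offset":[0.4,-0.25,7.5],"rot":[0,0,0],"gripper":4},{"offset":[0.4,-0.25,7.5],"rot":[0,0,0],"gripper":3.2},{"offset":[0.4,-0.25,7.5],"rot":[0,0,0],"gripper":2.6},{"offset":[0.4,-0.25,7.5],"rot":[0,0,0],"gripper":1.8},{"offset":[0.4,-0.25,7.5],"rot":[0,0,0],"gripper":1.8},{"offset":[0.4,-0.25,7.5],"rot":[0,0,0],"gripper":1.8}], "squeeze": 25}}

```text
time_s: 9.05
eef_pos: [561.0, 318.5, 227.6]
ee_rot: [0.0, 0.917, 0.399, 0.001]
force: [-1.7, -1.2, 6.2]
grip_width: 0.285
grip_force: 24.6
```

Run:
```python
from h import *
s=sense();print(s["eef_pos"],s["force"],s["wrist_torque"],s["grip_width"]*85,s["grip_force"])
```

```text
[561.04129033 318.45723214 227.5877698 ] [-1.67566187 -1.15303858  6.20598704] [-0.15708748  0.13710165  0.00301872] 24.256828231147093 24.639998450875282
```

```bash
cat >> h.py <<'E'
def circ(a0,steps):
    for a in np.cumsum([a0]+list(steps))[1:]:
        r=np.radians(a);b=np.radians(a0); print(a,round(5.4*(np.cos(r)-np.cos(b)),2),round(5.4*(np.sin(r)-np.sin(b)),2))
E
python3 -c "
from h import *
circ(-2,[5]+[10]*11)"
```

```text
3 -0.0 0.47
13 -0.14 1.4
23 -0.43 2.3
33 -0.87 3.13
43 -1.45 3.87
53 -2.15 4.5
63 -2.95 5.0
73 -3.82 5.35
83 -4.74 5.55
93 -5.68 5.58
103 -6.61 5.45
113 -7.51 5.16
```

{"api": "step_arm", "payload": {"plan": [{"offset":[0,0.47,0],"rot":[0,0,0],"gripper":1.8},{"offset":[-0.14,1.4,0],"rot":[0,0,0],"gripper":1.8},{"offset":[-0.43,2.3,0],"rot":[0,0,0],"gripper":1.8},{"offset":[-0.87,3.13,0],"rot":[0,0,0],"gripper":1.8},{"offset":[-1.45,3.87,0],"rot":[0,0,0],"gripper":1.8},{"offset":[-2.15,4.5,0],"rot":[0,0,0],"gripper":1.8}]}}

```text
time_s: 9.65
eef_pos: [579.1, 272.2, 227.5]
ee_rot: [-0.0, 0.917, 0.399, 0.001]
force: [-4.7, 3.5, 7.4]
grip_width: 0.285
grip_force: 24.8
```

Run:
```python
from h import *
s=sense();f=np.array(s["force"]);print(s["eef_pos"],f,s["grip_width"]*85,s["grip_force"]); d=np.array(s["eef_pos"])[:2]-[525.2,276.7]; n=np.hypot(*d); print(n,"phi",np.degrees(np.arctan2(d[1],d[0])),"radial F",f[:2]@d/n,"tang(cw)",f[:2]@[d[1],-d[0]]/n)
circ(53,[10]*12)
```

```text
[579.05171669 272.18916997 227.54102779] [-4.73544429  3.50802309  7.38201267] 24.206377107009978 24.848317354917526
54.04030882883539 phi -4.7881405671991155 radial F -5.011738570946259 tang(cw) -3.100505617682755
63 -0.8 0.5
73 -1.67 0.85
83 -2.59 1.05
93 -3.53 1.08
103 -4.46 0.95
113 -5.36 0.66
123 -6.19 0.22
133 -6.93 -0.36
143 -7.56 -1.06
153 -8.06 -1.86
163 -8.41 -2.73
173 -8.61 -3.65
```

{"api": "step_arm", "payload": {"plan": [{"offset":[-0.8,0.5,0],"rot":[0,0,0],"gripper":1.8},{"offset":[-1.67,0.85,0],"rot":[0,0,0],"gripper":1.8},{"offset":[-2.59,1.05,0],"rot":[0,0,0],"gripper":1.8},{"offset":[-3.53,1.08,0],"rot":[0,0,0],"gripper":1.8},{"offset":[-4.46,0.95,0],"rot":[0,0,0],"gripper":1.8},{"offset":[-5.36,0.66,0],"rot":[0,0,0],"gripper":1.8},{"offset":[-6.19,0.22,0],"rot":[0,0,0],"gripper":1.8},{"offset":[-6.93,-0.36,0],"rot":[0,0,0],"gripper":1.8},{"offset":[-7.56,-1.06,0],"rot":[0,0,0],"gripper":1.8},{"offset":[-8.06,-1.86,0],"rot":[0,0,0],"gripper":1.8},{"offset":[-8.41,-2.73,0],"rot":[0,0,0],"gripper":1.8},{"offset":[-8.61,-3.65,0],"rot":[0,0,0],"gripper":1.8}]}}

```text
time_s: 10.85
eef_pos: [494.0, 233.8, 227.5]
ee_rot: [0.001, 0.917, 0.399, 0.002]
force: [3.1, 0.4, 5.9]
grip_width: 0.289
grip_force: 24.7
```

```bash
cat >> h.py <<'E'
def ck(hub=(525.2,276.7)):
    s=sense();f=np.array(s["force"]);d=np.array(s["eef_pos"])[:2]-hub; n=np.hypot(*d)
    print(round(s["time_s"],2),np.round(s["eef_pos"],1),"F",f.round(1),"w",s["grip_width"]*85,"r",n.round(1),"psi",round(47-np.degrees(np.arctan2(d[1],d[0])),1),"Frad",round(f[:2]@d/n,1),"Ftan",round(f[:2]@[d[1],-d[0]]/n,1))
E
python3 - <<'E'
from h import *
ck(); circ(173,[15]*12)
E
```

```text
10.85 [494.  233.8 227.5] F [3.1 0.4 5.9] w 24.589601709028962 r 53.0 psi 173.1 Frad -2.1 Ftan -2.3
188 0.01 -1.41
203 0.39 -2.77
218 1.1 -3.98
233 2.11 -4.97
248 3.34 -5.66
263 4.7 -6.02
278 6.11 -6.01
293 7.47 -5.63
308 8.68 -4.91
323 9.67 -3.91
338 10.37 -2.68
353 10.72 -1.32
```

{"api": "step_arm", "payload": {"plan": [{"offset":[0,-1.41,0],"rot":[0,0,0],"gripper":1.8},{"offset":[0.39,-2.77,0],"rot":[0,0,0],"gripper":1.8},{"offset":[1.1,-3.98,0],"rot":[0,0,0],"gripper":1.8},{"offset":[2.11,-4.97,0],"rot":[0,0,0],"gripper":1.8},{"offset":[3.34,-5.66,0],"rot":[0,0,0],"gripper":1.8},{"offset":[4.7,-6.02,0],"rot":[0,0,0],"gripper":1.8},{"offset":[6.11,-6.01,0],"rot":[0,0,0],"gripper":1.8},{"offset":[7.47,-5.63,0],"rot":[0,0,0],"gripper":1.8},{"offset":[8.68,-4.91,0],"rot":[0,0,0],"gripper":1.8},{"offset":[9.67,-3.91,0],"rot":[0,0,0],"gripper":1.8},{"offset":[10.37,-2.68,0],"rot":[0,0,0],"gripper":1.8},{"offset":[10.72,-1.32,0],"rot":[0,0,0],"gripper":1.8}]}}

```text
time_s: 12.05
eef_pos: [557.3, 321.7, 227.5]
ee_rot: [-0.0, 0.917, 0.399, 0.0]
force: [-6.4, -4.1, 10.7]
grip_width: 0.286
grip_force: 25.3
```

Run:
```python
from h import *
ck(); circ(353,[10]*12)
```

```text
12.05 [557.3 321.7 227.5] F [-6.4 -4.1 10.7] w 24.298078805434933 r 55.3 psi -7.5 Frad -7.1 Ftan -2.8
363 0.03 0.94
373 -0.1 1.87
383 -0.39 2.77
393 -0.83 3.6
403 -1.41 4.34
413 -2.11 4.97
423 -2.91 5.47
433 -3.78 5.82
443 -4.7 6.02
453 -5.64 6.05
463 -6.57 5.92
473 -7.47 5.63
```

{"api": "step_arm", "payload": {"plan": [{"offset":[0,0.94,0],"rot":[0,0,0],"gripper":1.8},{"offset":[-0.1,1.87,0],"rot":[0,0,0],"gripper":1.8},{"offset":[-0.39,2.77,0],"rot":[0,0,0],"gripper":1.8},{"offset":[-0.83,3.6,0],"rot":[0,0,0],"gripper":1.8},{"offset":[-1.41,4.34,0],"rot":[0,0,0],"gripper":1.8},{"offset":[-2.11,4.97,0],"rot":[0,0,0],"gripper":1.8},{"offset":[-2.91,5.47,0],"rot":[0,0,0],"gripper":1.8},{"offset":[-3.78,5.82,0],"rot":[0,0,0],"gripper":1.8},{"offset":[-4.7,6.02,0],"rot":[0,0,0],"gripper":1.8},{"offset":[-5.64,6.05,0],"rot":[0,0,0],"gripper":1.8},{"offset":[-6.57,5.92,0],"rot":[0,0,0],"gripper":1.8},{"offset":[-7.47,5.63,0],"rot":[0,0,0],"gripper":1.8}]}}

```text
time_s: 13.25
eef_pos: [547.5, 228.7, 227.6]
ee_rot: [-0.0, 0.917, 0.399, 0.002]
force: [0.5, 5.9, 5.8]
grip_width: 0.284
grip_force: 25.0
```

Run:
```python
from h import *
ck(); circ(473,[6,6,5,3,3,3,3,3,3])
```

```text
13.25 [547.5 228.7 227.6] F [0.5 5.9 5.8] w 24.113512364116644 r 52.9 psi 112.1 Frad -5.1 Ftan -2.9
479 -0.51 -0.25
485 -0.99 -0.55
490 -1.36 -0.83
493 -1.57 -1.02
496 -1.77 -1.22
499 -1.97 -1.43
502 -2.15 -1.65
505 -2.31 -1.87
508 -2.47 -2.11
```

{"api": "step_arm", "payload": {"plan": [{"offset":[-0.51,-0.25,0],"rot":[0,0,0],"gripper":1.8},{"offset":[-0.99,-0.55,0],"rot":[0,0,0],"gripper":1.8},{"offset":[-1.36,-0.83,0],"rot":[0,0,0],"gripper":1.8},{"offset":[-1.57,-1.02,0],"rot":[0,0,0],"gripper":1.8},{"offset":[-1.57,-1.02,0],"rot":[0,0,0],"gripper":1.8}]}}

```text
time_s: 13.75
eef_pos: [529.4, 224.1, 227.5]
ee_rot: [0.0, 0.917, 0.399, 0.001]
force: [-0.4, 1.6, 5.9]
grip_width: 0.286
grip_force: 25.0
```

Run:
```python
from h import *
ck(); circ(493,[3]*6)
```

```text
13.75 [529.4 224.1 227.5] F [-0.4  1.6  5.9] w 24.304628733034622 r 52.8 psi 132.5 Frad -1.6 Ftan 0.3
496 -0.2 -0.2
499 -0.39 -0.41
502 -0.57 -0.62
505 -0.74 -0.85
508 -0.9 -1.09
511 -1.04 -1.33
```

{"api": "step_arm", "payload": {"plan": [{"offset":[-0.2,-0.2,0],"rot":[0,0,0],"gripper":1.8},{"offset":[-0.39,-0.41,0],"rot":[0,0,0],"gripper":1.8},{"offset":[-0.39,-0.41,0],"rot":[0,0,0],"gripper":1.8}]}}

```text
time_s: 14.05
eef_pos: [524.5, 223.9, 227.6]
ee_rot: [0.001, 0.917, 0.399, 0.003]
force: [6.4, 2.1, 4.2]
grip_width: 0.285
grip_force: 24.9
```

Run:
```python
from h import *
ck(); circ(499,[1,1,1,1,1,1,2,2])
```

```text
14.05 [524.5 223.9 227.6] F [6.4 2.1 4.2] w 24.23910395587322 r 52.8 psi 137.8 Frad -2.2 Ftan -6.4
500 -0.06 -0.07
501 -0.12 -0.14
502 -0.18 -0.22
503 -0.24 -0.29
504 -0.29 -0.37
505 -0.35 -0.45
507 -0.45 -0.6
509 -0.55 -0.76
```

{"api": "step_arm", "payload": {"plan": [{"offset":[-0.12,-0.14,0],"rot":[0,0,0],"gripper":1.8},{"offset":[-0.24,-0.29,0],"rot":[0,0,0],"gripper":1.8},{"offset":[-0.24,-0.29,0],"rot":[0,0,0],"gripper":1.8}]}}

```text
time_s: 14.35
eef_pos: [523.4, 223.8, 227.8]
ee_rot: [0.002, 0.917, 0.399, 0.007]
force: [24.5, 2.1, -5.0]
grip_width: 0.287
grip_force: 25.1
```

Run:
```python
from h import *
ck(); circ(503,[2,2,2,2])
```

```text
14.35 [523.4 223.8 227.8] F [24.5  2.1 -5. ] w 24.397400245733827 r 52.9 psi 139.0 Frad -2.9 Ftan -24.4
505 -0.11 -0.15
507 -0.22 -0.31
509 -0.32 -0.47
511 -0.41 -0.63
```

Tangential force jumped to 24 N at 499° of travel, so this is the hard stop. Now wind back 240°.

```bash
python3 -c "
from h import *
circ(503,[-20]*12)"
```

```text
483 1.37 1.28
463 3.1 2.01
443 4.97 2.11
423 6.76 1.56
403 8.26 0.43
383 9.28 -1.14
363 9.71 -2.97
343 9.48 -4.83
323 8.63 -6.5
303 7.25 -7.78
283 5.53 -8.51
263 3.65 -8.61
```

{"api": "step_arm", "payload": {"plan": [{"offset":[1.37,1.28,0],"rot":[0,0,0],"gripper":1.8},{"offset":[3.1,2.01,0],"rot":[0,0,0],"gripper":1.8},{"offset":[4.97,2.11,0],"rot":[0,0,0],"gripper":1.8},{"offset":[6.76,1.56,0],"rot":[0,0,0],"gripper":1.8},{"offset":[8.26,0.43,0],"rot":[0,0,0],"gripper":1.8},{"offset":[9.28,-1.14,0],"rot":[0,0,0],"gripper":1.8},{"offset":[9.71,-2.97,0],"rot":[0,0,0],"gripper":1.8},{"offset":[9.48,-4.83,0],"rot":[0,0,0],"gripper":1.8},{"offset":[8.63,-6.5,0],"rot":[0,0,0],"gripper":1.8},{"offset":[7.25,-7.78,0],"rot":[0,0,0],"gripper":1.8},{"offset":[5.53,-8.51,0],"rot":[0,0,0],"gripper":1.8},{"offset":[3.65,-8.61,0],"rot":[0,0,0],"gripper":1.8}]}}

```text
time_s: 15.55
eef_pos: [481.2, 309.8, 227.6]
ee_rot: [-0.0, 0.917, 0.4, 0.002]
force: [8.8, -2.6, 6.9]
grip_width: 0.286
grip_force: 25.9
```

{"api": "step_arm", "payload": {"plan": [{"offset":[0,0,0],"rot":[0,0,0],"gripper":2.8},{"offset":[0,0,0],"rot":[0,0,0],"gripper":4.5},{"offset":[0,0,0],"rot":[0,0,0],"gripper":6},{"offset":[0,0,0],"rot":[0,0,0],"gripper":6},{"offset":[0,0,-2],"rot":[0,0,0],"gripper":6},{"offset":[0,0,-5],"rot":[0,0,0],"gripper":6},{"offset":[0,0,-9],"rot":[0,0,0],"gripper":6},{"offset":[0,0,-9],"rot":[0,0,0],"gripper":6}]}}

```text
time_s: 16.35
eef_pos: [482.8, 309.9, 321.4]
ee_rot: [0.0, 0.917, 0.399, 0.004]
force: [0.2, -0.2, 0.3]
grip_width: 0.701
grip_force: 0.0
```

Run:
```python
from h import *
ck(); go(482,70,315,76.8)
```

```text
16.35 [482.8 309.9 321.4] F [ 0.2 -0.2  0.3] w 59.590441333136205 r 53.9 psi -94.9 Frad -0.3 Ftan -0.0
t 16.35 off [-17.62  16.28   0.56] rot [  0.3  -0.4 -29.7] F [ 0.2 -0.2  0.3]
```

{"api": "step_arm", "payload": {"plan": [{"offset":[-4,3.7,0.1],"rot":[0,0,-6],"gripper":7.6},{"offset":[-7.5,7,0.2],"rot":[0,0,-12],"gripper":7.6},{"offset":[-11,10,0.3],"rot":[0,0,-19],"gripper":7.6},{"offset":[-14.5,13.4,0.5],"rot":[0,0,-26],"gripper":7.6},{"offset":[-17.6,16.3,0.6],"rot":[0,0,-29.7],"gripper":7.6},{"offset":[-17.6,16.3,0.6],"rot":[0,0,-29.7],"gripper":7.6},{"offset":[-17.6,16.3,0.6],"rot":[0,0,-29.7],"gripper":7.6},{"offset":[-17.6,16.3,0.6],"rot":[0,0,-29.7],"gripper":7.6}]}}

```text
time_s: 17.15
eef_pos: [481.1, 70.3, 310.1]
ee_rot: [-0.0, 0.784, 0.621, -0.0]
force: [0.0, -0.2, -0.6]
grip_width: 0.89
grip_force: 0.0
```

Run:
```python
from h import *
c=cam("wrist"); np.save("w5.npy",c,allow_pickle=True); cv2.imwrite("pics/w5.png",c["color"][...,::-1])
th=np.radians(-13.15); X=np.array([np.cos(th),np.sin(th)]);Y=np.array([-np.sin(th),np.cos(th)]); o=np.array([498,167])
P=pts(c); z=P[...,2]; q=(P[...,:2]-o); px=q@X; py=q@Y
s=sense(); print(s["eef_pos"])
w=(z>84)&(z<104)&(abs(px)<40)&(py<30)&(py>-150)
for a in range(-150,40,10):
    e=w&(py>a)&(py<a+5)
    if e.sum()>10: print(a,px[e].min().round(1),px[e].max().round(1),z[e].max().round(1))
print(np.percentile(py[w],[.2,99.8]))
```

```text
[481.02766303  70.51278858 310.17725731]
-150 -39.9 39.9 104.0
-140 -39.9 40.0 104.0
-130 -22.3 25.7 102.7
-120 -21.9 26.6 102.6
-110 -22.7 26.4 102.7
-100 -22.5 26.2 102.9
-90 -22.1 26.0 102.4
-80 -21.8 26.9 103.3
-70 -22.5 26.7 102.5
-60 -21.4 25.6 102.4
-50 -22.0 25.4 102.2
-40 -21.7 26.2 102.9
-30 -17.8 21.5 97.8
-20 -15.0 18.7 96.2
-10 -13.9 18.7 95.2
0 -14.5 18.6 95.1
20 -12.3 15.8 92.7
[-147.10238338   29.65008711]
```

View pics/w5.png

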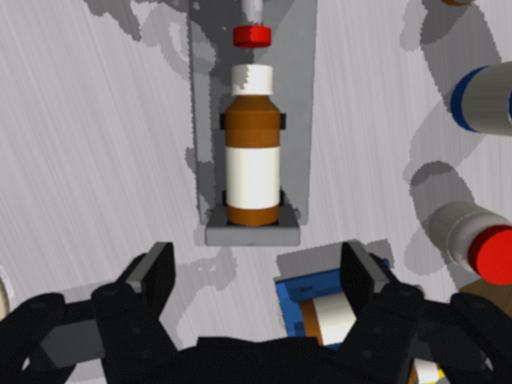

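The cap at (252,80) now sits flush on the shoulder with no bare neck showing. The bottle is against the backstop and the ram at (252,37) is clear of it.

Run:
```python
from h import *
go(480.1,83.9,131,76.85)
```

```text
t 17.2 off [ 1.28 -0.39 17.92] rot [-0. -0. -0.] F [-0.7  1.2  0.5]
```

{"api": "step_arm", "payload": {"plan": [{"offset":[1.3,-0.4,4],"rot":[0,0,0],"gripper":7.6},{"offset":[1.3,-0.4,8],"rot":[0,0,0],"gripper":7.6},{"offset":[1.3,-0.4,12],"rot":[0,0,0],"gripper":7.6},{"offset":[1.3,-0.4,15],"rot":[0,0,0],"gripper":7.6},{"offset":[1.3,-0.4,17.3],"rot":[0,0,0],"gripper":7.6},{"offset":[1.3,-0.4,17.7],"rot":[0,0,0],"gripper":7.6},{"offset":[1.3,-0.4,17.7],"rot":[0,0,0],"gripper":7.6}], "squeeze": 25}}

```text
time_s: 17.9
eef_pos: [480.1, 83.7, 133.4]
ee_rot: [-0.0, 0.784, 0.621, -0.0]
force: [-0.2, 0.9, 0.2]
grip_width: 0.89
grip_force: 0.0
```

{"api": "step_arm", "payload": {"plan": [{"offset":[0,0,0],"rot":[0,0,0],"gripper":6},{"offset":[0,0,0],"rot":[0,0,0],"gripper":5.5},{"offset":[0,0,0],"rot":[0,0,0],"gripper":5.0},{"offset":[0,0,0],"rot":[0,0,0],"gripper":4.5},{"offset":[0,0,0],"rot":[0,0,0],"gripper":4.5},{"offset":[0,0,0],"rot":[0,0,0],"gripper":4.5}]}}

```text
time_s: 18.5
eef_pos: [479.4, 83.4, 134.6]
ee_rot: [-0.001, 0.784, 0.621, -0.0]
force: [-7.3, 3.4, 10.9]
grip_width: 0.595
grip_force: 24.5
```

Run:
```python
from h import *
s=sense(); print(s["eef_pos"],s["force"],s["grip_force"],s["grip_width"]*85)
```

```text
[479.448586    83.39972477 134.6008337 ] [-7.29059579  3.3756555  10.86744601] 24.464964419603348 50.61525251398866
```

{"api": "step_arm", "payload": {"plan": [{"offset":[0.1,0,-0.5],"rot":[0,0,0],"gripper":4.5},{"offset":[0.3,0,-1.5],"rot":[0,0,0],"gripper":4.5},{"offset":[0.3,0,-4],"rot":[0,0,0],"gripper":4.5},{"offset":[0.3,0,-7],"rot":[0,0,0],"gripper":4.5},{"offset":[0.3,0,-10],"rot":[0,0,0],"gripper":4.5},{"offset":[0.3,0,-10],"rot":[0,0,0],"gripper":4.5}]}}

```text
time_s: 19.1
eef_pos: [482.1, 85.9, 237.6]
ee_rot: [0.003, 0.784, 0.621, 0.003]
force: [0.3, -0.4, -3.7]
grip_width: 0.598
grip_force: 27.4
```

Run:
```python
from h import *
s=sense(); print(s["eef_pos"],s["force"],s["grip_force"],s["grip_width"]*85)
c=cam("wrist")
th=np.radians(-13.15); X=np.array([np.cos(th),np.sin(th)]);Y=np.array([-np.sin(th),np.cos(th)]); 
P=pts(c); z=P[...,2]; q=(P[...,:2]-np.array(s["eef_pos"])[:2]); px=q@X; py=q@Y
w=(z>150)&(z<215)&(abs(px)<40)&(py<120)&(py>15)
for a in range(15,110,10):
    e=w&(py>a)&(py<a+5)
    if e.sum()>10: print(a,px[e].min().round(1),px[e].max().round(1),z[e].max().round(1))
print(py[w].max())
go(545,-303,236,0)
```

```text
[482.13584848  85.92814646 237.61728172] [ 0.26020227 -0.36517287 -3.70876115] 27.36718475818634 50.818455460890135
15 -24.5 27.2 205.1
25 -24.1 27.1 204.9
35 -24.1 26.9 205.2
45 -24.3 26.9 205.0
55 -21.7 24.6 202.2
65 -17.3 20.5 198.7
75 -17.5 20.4 197.9
85 -17.5 20.4 198.8
91.20684952879786
t 19.15 off [-36.4   15.12  -0.05] rot [ 0.2 -0.2 76.7] F [-0.1  0.3 -4.5]
```

{"api": "step_arm", "payload": {"plan": [{"offset":[-3,1.2,0],"rot":[0,0,7],"gripper":4.5},{"offset":[-7,2.9,0],"rot":[0,0,14],"gripper":4.5},{"offset":[-11,4.5,0],"rot":[0,0,22],"gripper":4.5},{"offset":[-15,6.2,0],"rot":[0,0,30],"gripper":4.5},{"offset":[-19,7.8,0],"rot":[0,0,38],"gripper":4.5},{"offset":[-23,9.4,0],"rot":[0,0,46],"gripper":4.5},{"offset":[-27,11.1,0],"rot":[0,0,54],"gripper":4.5},{"offset":[-31,12.7,0],"rot":[0,0,62],"gripper":4.5},{"offset":[-34,13.9,0],"rot":[0,0,70],"gripper":4.5},{"offset":[-36.3,14.9,0],"rot":[0,0,76.8],"gripper":4.5},{"offset":[-36.3,14.9,0],"rot":[0,0,76.8],"gripper":4.5},{"offset":[-36.3,14.9,0],"rot":[0,0,76.8],"gripper":4.5}]}}

```text
time_s: 20.35
eef_pos: [542.1, -301.5, 231.6]
ee_rot: [-0.001, 1.0, -0.0, -0.001]
force: [-0.1, 0.5, -2.7]
grip_width: 0.599
grip_force: 27.4
```

Run:
```python
from h import *
s=sense(); e=np.array(s["eef_pos"]); print(e,s["ee_rot"],s["force"],s["grip_width"]*85)
c=cam("wrist"); P=pts(c); z=P[...,2]
w=(z>150)&(z<215)&(abs(P[...,1]+302)<40)&(P[...,0]>e[0]+15)
for a in range(15,110,10):
    k=w&(abs(P[...,0]-e[0]-a-2.5)<2.5)
    if k.sum()>10: print(a,P[k][:,1].min().round(1),P[k][:,1].max().round(1),z[k].max().round(1))
print(P[w][:,0].max())
# neighbours and rack
b=(z>60)&(z<90)&(P[...,1]>-245)&(P[...,1]<-175); print("mid bottle",P[b].min(0),P[b].max(0))
hsv=cv2.cvtColor(c["color"],cv2.COLOR_RGB2HSV); m=(abs(hsv[...,0].astype(int)-112)<12)&(hsv[...,1]>120)&(z<55)&(P[...,0]<640)
q=P[m]; print("rack",len(q),np.percentile(q,[.5,99.5],axis=0).round(1)); q=q[(q[:,2]>42)]; print(len(q),np.unique(q[:,1].round(-1),return_counts=True))
go(543,-301.6,119,0)
```

```text
[ 542.13932058 -301.45017888  231.64584745] [-1.04725987e-03  9.99998814e-01 -2.38325334e-04 -1.10383667e-03] [-0.08463055  0.54475551 -2.71704577] 50.91155075201283
15 -327.3 -276.2 199.1
25 -327.5 -276.1 198.7
35 -327.6 -276.3 199.6
45 -327.3 -276.4 198.8
55 -326.0 -277.9 196.5
65 -321.0 -283.1 192.6
75 -320.8 -282.9 191.5
85 -320.9 -282.9 191.6
633.8994364870554
mid bottle [ 493.95614345 -236.93656849   60.00655915] [ 636.47112033 -186.2196504    83.48212283]
rack 9936 [[ 472.2 -265.1    8. ]
 [ 617.2 -112.8   46.4]]
736 (array([-240., -230., -150., -140.]), array([352,  11, 323,  50]))
t 20.4 off [ 0.09  0.09 11.31] rot [-0.1  0.1  0. ] F [ 1.   0.6 -2.9]
```

{"api": "step_arm", "payload": {"plan": [{"offset":[0.1,0.1,2],"rot":[0,0,0],"gripper":4.5},{"offset":[0.1,0.1,5],"rot":[0,0,0],"gripper":4.5},{"offset":[0.1,0.1,8],"rot":[0,0,0],"gripper":4.5},{"offset":[0.1,0.1,10],"rot":[0,0,0],"gripper":4.5},{"offset":[0.1,0.1,11],"rot":[0,0,0],"gripper":4.5},{"offset":[0.1,0.1,11.3],"rot":[0,0,0],"gripper":4.5},{"offset":[0.1,0.1,11.3],"rot":[0,0,0],"gripper":4.5}]}}

```text
time_s: 21.1
eef_pos: [543.8, -302.4, 121.0]
ee_rot: [0.0, 1.0, -0.0, 0.0]
force: [0.5, 0.1, -3.4]
grip_width: 0.597
grip_force: 27.4
```

{"api": "step_arm", "payload": {"plan": [{"offset":[0,0,0.1],"rot":[0,0,0],"gripper":4.5},{"offset":[0,0,0.2],"rot":[0,0,0],"gripper":4.5},{"offset":[0,0,0.2],"rot":[0,0,0],"gripper":4.5}]}}

```text
time_s: 21.4
eef_pos: [543.6, -302.7, 118.8]
ee_rot: [0.0, 1.0, -0.0, 0.0]
force: [-0.1, -1.0, -3.5]
grip_width: 0.6
grip_force: 27.4
```

{"api": "step_arm", "payload": {"plan": [{"offset":[0,0,0.15],"rot":[0,0,0],"gripper":4.5},{"offset":[0,0,0.3],"rot":[0,0,0],"gripper":4.5},{"offset":[0,0,0.3],"rot":[0,0,0],"gripper":4.5}]}}

```text
time_s: 21.7
eef_pos: [543.6, -302.6, 115.8]
ee_rot: [0.0, 1.0, -0.0, 0.0]
force: [-0.8, 1.3, 0.5]
grip_width: 0.596
grip_force: 27.7
```

{"api": "step_arm", "payload": {"plan": [{"offset":[0,0,0.08],"rot":[0,0,0],"gripper":4.5},{"offset":[0,0,0.08],"rot":[0,0,0],"gripper":4.5}]}}

```text
time_s: 21.9
eef_pos: [543.7, -302.6, 115.6]
ee_rot: [0.0, 1.0, -0.0, 0.0]
force: [-3.6, 3.5, 7.2]
grip_width: 0.598
grip_force: 28.2
```

{"api": "step_arm", "payload": {"plan": [{"offset":[0,0,0],"rot":[0,0,0],"gripper":5.3},{"offset":[0,0,0],"rot":[0,0,0],"gripper":5.8},{"offset":[0,0,0],"rot":[0,0,0],"gripper":7.4},{"offset":[0,0,0],"rot":[0,0,0],"gripper":7.4},{"offset":[0,0,0],"rot":[0,0,0],"gripper":7.4},{"offset":[0,0,-2],"rot":[0,0,0],"gripper":7.4},{"offset":[0,0,-6],"rot":[0,0,0],"gripper":7.4},{"offset":[0,0,-11],"rot":[0,0,0],"gripper":7.4},{"offset":[0,0,-16],"rot":[0,0,0],"gripper":7.4},{"offset":[0,0,-19],"rot":[0,0,0],"gripper":7.4},{"offset":[0,0,-19],"rot":[0,0,0],"gripper":7.4},{"offset":[0,0,-19],"rot":[0,0,0],"gripper":7.4}]}}

```text
time_s: 23.1
eef_pos: [543.4, -302.6, 304.3]
ee_rot: [-0.0, 1.0, -0.001, 0.0]
force: [-0.4, -0.0, -0.9]
grip_width: 0.864
grip_force: 0.0
```

Run:
```python
from h import *
c=cam("wrist"); cv2.imwrite("pics/w6.png",c["color"][...,::-1]); P=pts(c); z=P[...,2]; q=P[(z>60)&(z<95)]
for lo,hi in((-340,-265),(-245,-180)):
    w=q[(q[:,1]>lo)&(q[:,1]<hi)]; print(w.min(0).round(1),w.max(0).round(1))
    for xa in(500,550,590,625):
        e=w[abs(w[:,0]-xa)<4]; print(xa,np.percentile(e[:,1],[1,99]).mean().round(1),e[:,2].max().round(1))
T=cam("top");P=pts(T);z=P[...,2];hsv=cv2.cvtColor(T["color"],cv2.COLOR_RGB2HSV)
m=(z>180)&(z<198)&(abs(P[...,0]-523)<90)&(abs(P[...,1]-275)<90);d=P[m].mean(0)[:2]-[523.5,274.6];print("crank phi",np.degrees(np.arctan2(d[1],d[0])),np.hypot(*d))
print(sense()["force"])
```

```text
[ 492.9 -328.4   60. ] [ 635.2 -276.9   83.3]
500 -302.4 81.8
550 -303.2 83.0
590 -302.6 82.3
625 -302.7 75.2
[ 494.2 -237.    60. ] [ 636.3 -185.2   83.1]
500 -212.2 82.3
550 -212.3 82.6
590 -212.6 83.1
625 -212.0 75.0
crank phi 149.5417470019577 51.82823914947258
[-1.3399563   0.12067101  1.03859017]
```

View pics/w6.png

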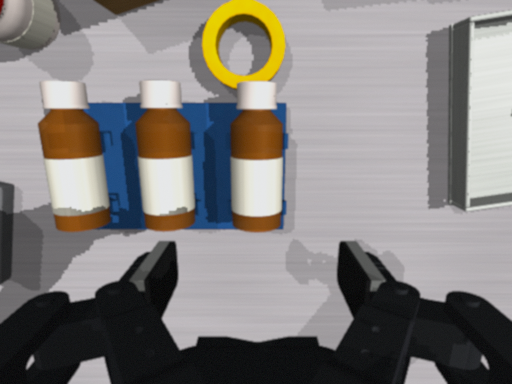

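The bottle is back in its rack place at column 257. It is 142 mm long like its neighbours, so the cap is home, and the wheel is wound back about 240°.

```bash
python3 -c "
from rig import *
print(finish_job())"
```

```text
the job is handed in; nothing more can be done
None
```

The job is done and handed in: the proud cap was pressed home at the ram's stop, the wheel was wound back about 240°, and the bottle lies in its rack place again, after 23 s of the 70 s allowed.

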